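# Unpile the toroidal transformers onto their power-supply bases

### The job

Take the piled toroidal transformers apart and fit each of the four over the bolt of the power-supply base whose round rubber pad is its own size, lying flat on that pad with the bolt up through its hole. Lift them off without tipping any of them over, then let go of everything.

Things in the scene. Friction and masses are not known exactly. Their poses are not given: they have to be found in the camera images.
- tx64_mid (a point): the largest toroidal transformer: a copper-brown taped ring lying flat, 64 mm in diameter, 32 mm high, 24 mm hole. The point is its centre, half-way up (16 mm above its underside), on the hole's axis; z is up along it. At the start three of the four are piled up, wider below narrower, and one lies alone, on 4 mm sheets of grey foam.
- tx54_mid (a point): the second largest toroidal transformer: a copper-brown taped ring lying flat, 54 mm in diameter, 32 mm high, 20 mm hole. The point is its centre, half-way up (16 mm above its underside), on the hole's axis; z is up along it. At the start three of the four are piled up, wider below narrower, and one lies alone, on 4 mm sheets of grey foam.
- tx44_mid (a point): the second smallest toroidal transformer: a copper-brown taped ring lying flat, 44 mm in diameter, 26 mm high, 17 mm hole. The point is its centre, half-way up (13 mm above its underside), on the hole's axis; z is up along it. At the start three of the four are piled up, wider below narrower, and one lies alone, on 4 mm sheets of grey foam.
- tx34_mid (a point): the smallest toroidal transformer: a copper-brown taped ring lying flat, 34 mm in diameter, 20 mm high, 14 mm hole. The point is its centre, half-way up (10 mm above its underside), on the hole's axis; z is up along it. At the start three of the four are piled up, wider below narrower, and one lies alone, on 4 mm sheets of grey foam.
- seat64 (a point): fixed aluminium power-supply base with the largest round black rubber pad, 64 mm across. The point is the middle of the pad's top, 6 mm above the bench, on the axis of an upright bolt 6 mm thick that ends 42 mm above it; z is up, x points to the circuit board, whose parts begin 60 mm from the bolt and rise 37 mm above the bench. A seated 64 mm transformer has its centre 16 mm above the point.
- seat54 (a point): fixed aluminium power-supply base with the second largest round black rubber pad, 54 mm across. The point is the middle of the pad's top, 6 mm above the bench, on the axis of an upright bolt 6 mm thick that ends 42 mm above it; z is up, x points to the circuit board, whose parts begin 55 mm from the bolt and rise 37 mm above the bench. A seated 54 mm transformer has its centre 16 mm above the point.
- seat44 (a point): fixed aluminium power-supply base with the second smallest round black rubber pad, 44 mm across. The point is the middle of the pad's top, 6 mm above the bench, on the axis of an upright bolt 5 mm thick that ends 36 mm above it; z is up, x points to the circuit board, whose parts begin 50 mm from the bolt and rise 37 mm above the bench. A seated 44 mm transformer has its centre 13 mm above the point.
- seat34 (a point): fixed aluminium power-supply base with the smallest round black rubber pad, 34 mm across. The point is the middle of the pad's top, 6 mm above the bench, on the axis of an upright bolt 4 mm thick that ends 30 mm above it; z is up, x points to the circuit board, whose parts begin 45 mm from the bolt and rise 37 mm above the bench. A seated 34 mm transformer has its centre 10 mm above the point.
Not all that is in view belongs to the job. What is shaped like the part that bears tx44_mid but purple or yellow is not meant.

How it is judged:
At the end, for the whole second after the job is handed in: Each of the four transformers sits on the base whose pad has its own diameter: its axis within 13 mm of that base's bolt axis, its underside within 3 mm of the pad's top (so the bolt is through the hole), level within 4 degrees (0.07 rad) and at rest (under 20 mm/s and 0.2 rad/s) (horizontal distance between tx64_mid and seat64 below 0.013 m and z of tx64_mid in the frame of seat64 between 0.013 and 0.019 m and angle between each of tx64_mid, tx54_mid, tx44_mid, tx34_mid's own z axis and vertical below 0.07 rad and linear speed of each of tx64, tx54, tx44, tx34 below 0.02 m/s and angular speed of each of tx64, tx54, tx44, tx34 below 0.2 rad/s and horizontal distance between tx54_mid and seat54 below 0.013 m and z of tx54_mid in the frame of seat54 between 0.013 and 0.019 m and horizontal distance between tx44_mid and seat44 below 0.013 m and z of tx44_mid in the frame of seat44 between 0.01 and 0.016 m and horizontal distance between tx34_mid and seat34 below 0.013 m and z of tx34_mid in the frame of seat34 between 0.007 and 0.013 m); the robot touches nothing.
It fails at once if a transformer is tipped over (its axis more than 50 degrees from vertical): the 64 mm one (angle between tx64_mid's own z axis and vertical above 0.87 rad).
It fails at once if a transformer is tipped over (its axis more than 50 degrees from vertical): the 54 mm one (angle between tx54_mid's own z axis and vertical above 0.87 rad).
It fails at once if a transformer is tipped over (its axis more than 50 degrees from vertical): the 44 mm one (angle between tx44_mid's own z axis and vertical above 0.87 rad).
It fails at once if a transformer is tipped over (its axis more than 50 degrees from vertical): the 34 mm one (angle between tx34_mid's own z axis and vertical above 0.87 rad).
It also fails if it takes over 106 s, if anything falls off the work surface, if the arm or the gripper's body presses on something with over 40 N, if the wrist force passes 120 N, or if a joint passes its speed limit or range.

### The arm

A 7-joint arm with a two-finger parallel gripper is mounted at the origin on the work surface. World frame = base frame: x ahead of the robot, y to its left, z up, the work surface at z = 0. Lengths are in m, angles in rad, forces in N, time in s.
With the tool pointing down it reaches from about 0.4 to 0.85 m from the base axis. Payload 10.4 kg.
Tool frame: the origin (TCP) lies midway between the tips of the shut fingers; the grasp point (between the pads) lies manip.grip_depth behind it (manip.grip_depth is the distance from the TCP to the grasp point, in m); z points along the fingers, x is the direction in which the jaws open and shut, and the axes are right-handed (so a half turn about z gives the same grasp; the last joint's range is limited). The gripper opens to 85 mm and grips with 20 to 120 N. Pads are 22 mm wide; open, the fingers measure 114 mm over their backs; the gripper's body (76 mm by 85 mm) begins 54 mm behind the grasp point. The pads swing forward as they close: fully open they stand 13 mm farther back than shut.
Start: joints at [1.209, 0.332, -0.065, 1.46, 0.022, 1.35, -0.088], TCP at [0.208, -0.589, 0.231] pointing down, gripper open.
Joint ranges: [-2.6, 2.6], [-0.5, 2.12], [-1.47, 1.34], [0.16, 2.42], [-1.27, 4.41], [0.06, 2.06], [-2.6, 2.6]. Speed limits (rad/s): [2.22, 2.22, 2.79, 2.79, 3.14, 3.14, 3.14].

### API

Orientations are given as a unit quaternion [x, y, z, w].
In Python, from workcell import manip gives the robot as it stands. The module is installed in compiled form; this text tells all that it offers.
- The arm moves only by the tool send_rows, never from a script. Its argument "steps" is a list of rows, each a list of 2 entries, a list of its own where there are three numbers: the shift along the tool's x, y, z in m, then the turn about the tool's z in rad. In form: [[[x, y, z], spin], ...]. A call has exactly 8 rows; each row is the pose to reach, as a shift and turn from the pose commanded when the call began, along the tool's axes at that moment; what a row does not reach only later rows make up. A row lasts 1/8 s, in which the tool goes at most 62.5 mm and 10.7 degrees, less where a joint would pass 70% of its speed; a pose out of reach is approached as far as the arm can. A call with a gripper value outside its range is refused whole. "hand" is the opening, from 0 (shut) to 1 (fully open), set as the call begins (left out, the last holds). The fingers move at their own pace and stop on an object; "force" is the grip in N (left out, the last holds). Time passes only in rows, so rows that repeat a pose let the fingers close, or fill a call up. It gives the time, the measured TCP pose, the force and the opening at its end, in the units of the state.
- manip.get_obs(): the state, without advancing time (a new reading comes with each control period).
- manip.camera(name): name is "side" or "top" or "wrist"; returns (picture, depth): 384x512x3 uint8, red, green, blue; 384x512 float32, m along the optical axis (not along the pixel's ray), 0 where there is no reading.
- manip.camera_info(name): a dict with "intrinsics" (3x3 intrinsics, pixels), "pose" (4x4, takes a point from camera to world coordinates); the wrist camera has in their place "T_tool_cam" (4x4, takes a point from camera to tool coordinates, whose origin is the TCP and whose axes are the tool frame's). Camera axes: x right, y up, looking along -z (the intrinsics and any distortion apply to the point x, -y, -z); pixel columns grow to the right and rows downward; lengths in m; the calibration is good to about 2 mm. The wrist camera is an equidistant fisheye: a pixel r from the principal point sees the ray r / f radians off the axis. A picture is of the moment at which its call begins: read the wrist's pose just before it. camera_info takes no time and is no camera call.
- manip.hand_in(): hands the job in, once; it reports no verdict.
The state is a dict: "clock": time; "joint_pos": joint angles; "joint_velocities": joint speeds; "tau": joint torques, N m; "position": TCP position; "ee_rot": TCP orientation; "ft_force": force on the tool from outside, world axes, zero at the start; "torque": the same for the moment, N m; "grip_width": opening from 0.0 (shut) to 1.0 (fully open).
Only numpy, scipy, OpenCV 4.12 (cv2) and the standard library are available. Lean on these libraries where they do the work, as an engineer would, in place of code of your own. Each camera call takes 0.05 s, during which the arm holds its last target.

## Working session

There is one attempt and no reset: what is moved stays moved. The work goes in short steps, Python scripts to look and compute and a tool call to move; the robot and the scene stay as the last step left them, time stands still between calls to the robot, and variables do not carry over. Pictures are saved under pics/ and viewed, and the job is handed in when it is done.

Besides the shell and the picture viewer there is one more tool, called after "Request:" as name(argument=value, ...), one argument or row to a line, values as JSON. send_rows: Moves the arm, as the interface text tells. Its arguments: {"type":"object","properties":{"steps":{"type":"array"},"hand":{"type":"number"},"force":{"type":"number"}},"required":["steps"]}

```bash
mkdir -p pics; python3 - <<'E'
from workcell import manip
import cv2,numpy as np
o=manip.get_obs();print(o);print(manip.grip_depth)
for n in ["side","top","wrist"]:
    im,d=manip.camera(n);cv2.imwrite(f"pics/{n}0.png",im[:,:,::-1]);np.savez(f"{n}0.npz",im=im,d=d)
    i=manip.camera_info(n);print(n,{k:np.round(v,4).tolist() if not isinstance(v,str) else v for k,v in i.items()})
E
```

```text
{'clock': 0.0, 'joint_pos': array([ 1.20938426,  0.33289454, -0.06469742,  1.46094414,  0.0215986 ,
        1.34991497, -0.0884792 ]), 'joint_velocities': array([-0.00136395, -0.00029437,  0.00097314,  0.00154579, -0.00090522,
        0.00028601,  0.00057848]), 'tau': array([ 9.86532405e-05, -6.25450444e+01,  4.92239348e-02, -3.91593504e+01,
        1.61532493e-02,  9.89028078e-03,  1.83934617e-06]), 'position': array([ 0.20759532, -0.58911   ,  0.23050043]), 'ee_rot': array([ 8.16211704e-01, -5.77752470e-01, -6.17047938e-04, -3.95237943e-04]), 'ft_force': array([ 0.07635576, -0.56155514, -0.15868208]), 'torque': array([-0.02099147,  0.01139984,  0.00166771]), 'grip_width': 0.9962765218486214}
0.0187
side {'intrinsics': [[404.6049, 0.0, 249.2323], [0.0, 404.6049, 199.9498], [0.0, 0.0, 1.0]], 'pose': [[-0.807, 0.3731, -0.4578, 0.037], [-0.5905, -0.5245, 0.6134, 0.5842], [-0.0113, 0.7653, 0.6435, 0.7123], [0.0, 0.0, 0.0, 1.0]]}
top {'intrinsics': [[366.383, 0.0, 257.931], [0.0, 366.383, 188.4684], [0.0, 0.0, 1.0]], 'pose': [[0.0163, 0.9978, -0.0645, 0.4358], [-0.9999, 0.0161, -0.0043, -0.0078], [-0.0033, 0.0645, 0.9979, 0.947], [0.0, 0.0, 0.0, 1.0]]}
wrist {'intrinsics': [[297.3186, 0.0, 253.4626], [0.0, 297.3186, 188.5033], [0.0, 0.0, 1.0]], 'T_tool_cam': [[1.0, 0.0001, 0.0013, -0.0], [0.0005, -0.9625, -0.2711, -0.0684], [0.0012, 0.2711, -0.9625, -0.1431], [0.0, 0.0, 0.0, 1.0]]}
```

View pics/side0.png

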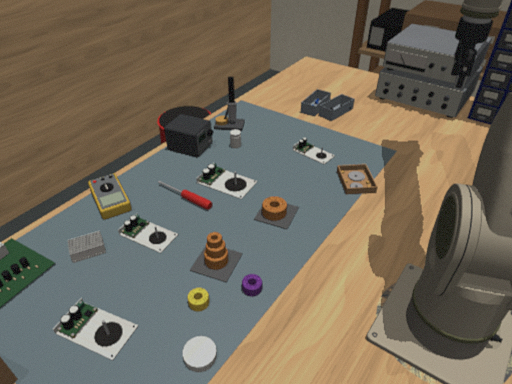

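View pics/top0.png

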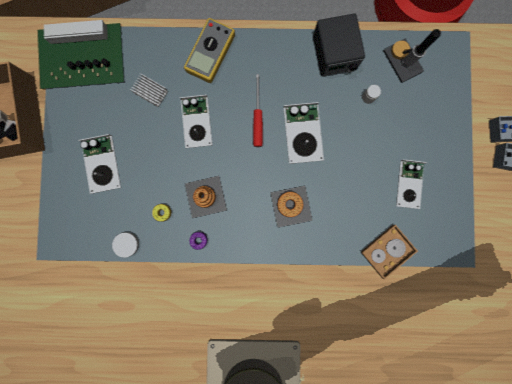

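View pics/wrist0.png

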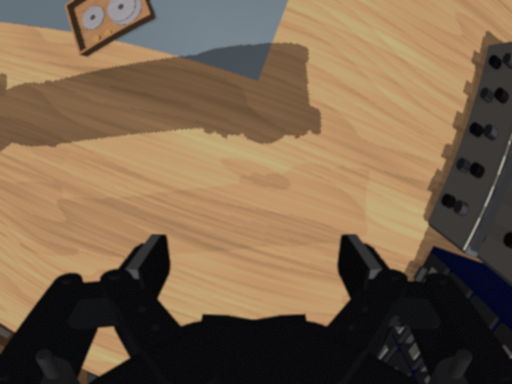

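The top view shows four bases with pads at about (102,175), (197,132), (304,144) and (409,195). The pile is at (204,196) and the single ring at (290,204). The yellow ring (161,212) and purple ring (198,240) are distractors. Next I'll measure all of these.

```bash
cat > h.py <<'E'
import numpy as np,cv2
from workcell import manip
def ray(name,u,v):
    i=manip.camera_info(name);K=i["intrinsics"];P=np.array(i["pose"])
    d=np.array([(u-K[0][2])/K[0][0],-(v-K[1][2])/K[1][1],-1.])
    return P[:3,3],P[:3,:3]@d
def onz(name,u,v,z):
    o,d=ray(name,u,v);return o+d*(z-o[2])/d[2]
def cloud(name,d):
    i=manip.camera_info(name);K=i["intrinsics"];P=np.array(i["pose"])
    v,u=np.mgrid[:d.shape[0],:d.shape[1]]
    p=np.stack([(u-K[0][2])/K[0][0]*d,-(v-K[1][2])/K[1][1]*d,-d],-1)
    return p@P[:3,:3].T+P[:3,3]
E
python3 - <<'E'
from h import *
z=np.load("top0.npz");im,d=z['im'],z['d'];C=cloud("top",d)
big=cv2.resize(im[100:260,70:440],None,fx=2.1,fy=2.1,interpolation=cv2.INTER_CUBIC);cv2.imwrite("pics/c1.png",big[:,:,::-1])
for n,(a,b) in dict(A=(102,175),B=(197,132),C=(304,144),D=(409,195)).items():
    m=(im.max(2)<60).astype(np.uint8);w=np.zeros_like(m);w[b-18:b+19,a-18:a+19]=1
    k,l,s,c=cv2.connectedComponentsWithStats(m&w);j=1+np.argmax(s[1:,4]);comp=(l==j).astype(np.uint8)
    cs,_=cv2.findContours(comp,cv2.RETR_EXTERNAL,cv2.CHAIN_APPROX_NONE);e=cv2.fitEllipse(cs[0])
    P=onz("top",*e[0],.006);print(n,e,P.round(4),"diam", np.sqrt(4*s[j,4]/np.pi)*.94/366, "base dpth z",np.median(C[b-3:b+4,a-3:a+4,2]))
hsv=cv2.cvtColor(im,cv2.COLOR_RGB2HSV)
for n,(a,b) in dict(S=(204,196),L=(290,204)).items():
    sl=np.s_[b-18:b+19,a-18:a+19]
    print(n,hsv[b-2,a-9],hsv[b,a-8])
    print((C[b-14:b+15:2,a-16:a+17:2,2]*1000).astype(int))
E
```

```text
A ((102.2825698852539, 174.86219787597656), (17.689151763916016, 18.75949478149414), 26.94554901123047) [0.5254 0.3989 0.006 ] diam 0.04883835164538828 base dpth z 0.007567242206724889
B ((196.97996520996094, 132.29576110839844), (14.412083625793457, 14.70803165435791), 15.329243659973145) [0.6405 0.1572 0.006 ] diam 0.03909646771092263 base dpth z 0.007457113477609467
C ((304.3213195800781, 143.9277801513672), (22.064165115356445, 22.203102111816406), 148.28343200683594) [ 0.6143 -0.1221  0.006 ] diam 0.058393545373456666 base dpth z 0.007688404925110914
D ((408.997314453125, 195.2285614013672), (10.489398002624512, 10.951786994934082), 19.48957061767578) [ 0.4855 -0.3918  0.006 ] diam 0.02955415162976227 base dpth z 0.006919201275530695
S [ 15 162 143] [ 14 157 164]
[[  3   4 946   7 946   3   5   7   3   6   5   6   9   4   4   3   2]
 [  4   5   5   6   5   5   6   8   3   4   3   4   5   5   5   2   5]
 [  3   5   0   6   5   4  35  35  38  35   1   3   4   6   5   6   4]
 [  6   3   5   3   6  60  82  81  66  59  37  29   6   4   8   6   3]
 [  6   5   5   7  82  84  84  80  82
[... 1140 characters left out ...]
 35  36  39  36  37   2   1  28  37  36  35  38   4   5   6]
 [  7   3  36  39  36  30   5   4   4   4  34  40  36  40  35   6   4]
 [  5   7  35  35  41  37   7   5   8   6  23  35  37  36  38   6   6]
 [  3   6  35  40  36  36   4   2   3   4  31  35  39  34  34   4   9]
 [  3   2  37  38  38  35  37   5   6  25  37  37  37  38   5   4   8]
 [  8   6  23  34  38  33  38  36  36  37  36  36  36  34   5   5   8]
 [  5   6   2  35  37  39  37  37  36  36  38  35  36   4   5   4   6]
 [  5   2   7   8  34  39  38  37  37  35  36  36   3   7   3   6   3]
 [  2   4   6   8   8   4  33  37  36  40  34   3   3   1   5   5   3]
 [  2   4   3   6   4   5   5   8   5   5   1   4   5   2   6   5   5]]
```

View pics/c1.png

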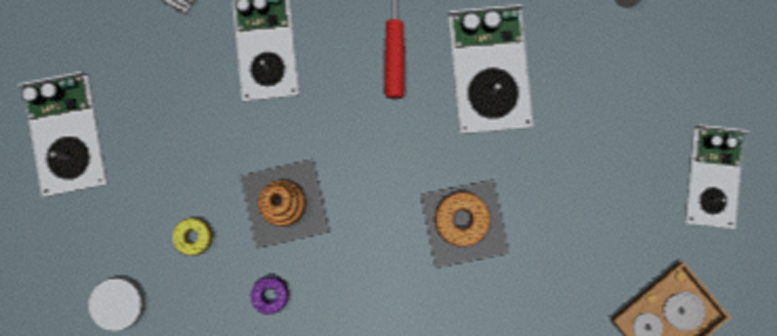

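```bash
cat >> h.py <<'E'
def circ(pts):
    A=np.c_[2*pts,np.ones(len(pts))];s=np.linalg.lstsq(A,(pts**2).sum(1),rcond=None)[0]
    return s[:2],np.sqrt(s[2]+s[:2]@s[:2])
E
python3 - <<'E'
from h import *
for cam in ("top","side"):
    z=np.load(cam+"0.npz");im,d=z['im'],z['d'];C=cloud(cam,d);hsv=cv2.cvtColor(im,cv2.COLOR_RGB2HSV)
    ok=(d>0)&(hsv[...,1]>80)&(hsv[...,0]<25)&(hsv[...,0]>5)
    for n,c,zs in (("34",(.47,.13),(.075,.095)),("44",(.47,.13),(.055,.069)),("54",(.47,.13),(.031,.041)),("64",(.46,-.09),(.031,.041))):
        m=ok&(C[...,2]>zs[0])&(C[...,2]<zs[1])&(np.hypot(C[...,0]-c[0],C[...,1]-c[1])<.06)
        p=C[m]
        if len(p)<10: print(cam,n,len(p));continue
        (cc,r)=cv2.minEnclosingCircle(p[:,:2].astype(np.float32)); 
        print(cam,n,len(p),"z",np.median(p[:,2]).round(4),"mec",np.round(cc,4),round(r,4),"mean",p.mean(0).round(4),"box",p[:,:2].min(0).round(3),p[:,:2].max(0).round(3))
z=np.load("side0.npz");im=z['im']
cv2.imwrite("pics/c2.png",cv2.resize(im[180:320,180:320],None,fx=4,fy=4,interpolation=cv2.INTER_CUBIC)[:,:,::-1])
# side pads
for n,P in dict(C=(.6143,-.1221),A=(.5254,.3989),B=(.6405,.1572),D=(.4855,-.3918)).items():
    i=manip.camera_info("side");T=np.linalg.inv(np.array(i["pose"]));q=T[:3,:3]@np.r_[P,.006]+T[:3,3];K=i["intrinsics"]
    u=K[0][0]*q[0]/-q[2]+K[0][2];v=K[1][1]*-q[1]/-q[2]+K[1][2]
    a,b=int(u),int(v);m=(im.max(2)<60).astype(np.uint8);w=np.zeros_like(m);w[b-14:b+15,a-18:a+19]=1
    k,l,s,c=cv2.connectedComponentsWithStats(m&w);j=1+np.argmax(s[1:,4]);cs,_=cv2.findContours((l==j).astype(np.uint8),cv2.RETR_EXTERNAL,cv2.CHAIN_APPROX_NONE);e=cv2.fitEllipse(cs[0])
    print(n,"side",(u,v),e,onz("side",*e[0],.006).round(4))
E
```

```text
top 34 137 z 0.0826 mec [0.4746 0.1308] 0.0171 mean [0.4748 0.1309 0.0823] box [0.458 0.114] [0.491 0.147]
top 44 93 z 0.0625 mec [0.4728 0.1319] 0.0221 mean [0.4676 0.1283 0.0622] box [0.451 0.111] [0.494 0.153]
top 54 85 z 0.0359 mec [0.4731 0.1322] 0.0269 mean [0.4716 0.1239 0.036 ] box [0.446 0.105] [0.499 0.158]
top 64 435 z 0.0367 mec [ 0.4574 -0.0831] 0.0319 mean [ 0.4571 -0.0832  0.0367] box [ 0.427 -0.114] [ 0.487 -0.052]
side 34 148 z 0.0825 mec [0.4742 0.1302] 0.0176 mean [0.4722 0.1314 0.0818] box [0.457 0.114] [0.492 0.147]
side 44 130 z 0.0626 mec [0.4701 0.1316] 0.0214 mean [0.4636 0.1387 0.0623] box [0.449 0.112] [0.487 0.151]
side 54 134 z 0.0369 mec [0.4713 0.1322] 0.0265 mean [0.4629 0.1425 0.0363] box [0.445 0.11 ] [0.497 0.158]
side 64 300 z 0.0373 mec [ 0.4559 -0.084 ] 0.0323 mean [ 0.4549 -0.0821  0.0369] box [ 0.426 -0.116] [ 0.486 -0.053]
C side (np.float64(234.91200688787444), np.float64(184.04548558517112)) ((235.05853271484375, 184.33973693847656), (11.351200103759766, 19.941965103149414), 88.16825103759766) [ 0.6131 -0.1213  0.006 ]
A side (np.float64(107.85684818492018), np.float64(333.3909020090335)) ((108.0110855102539, 334.2698669433594), (19.15851593017578, 28.202531814575195), 61.34469985961914) [0.5236 0.4    0.006 ]
B side (np.float64(156.78353687632958), np.float64(237.213495103867)) ((157.25350952148438, 237.6661376953125), (10.116397857666016, 15.517388343811035), 75.10600280761719) [0.6384 0.1576 0.006 ]
D side (np.float64(320.73488372144004), np.float64(155.36168706604826)) ((305.7767028808594, 145.4130859375), (7.716985702514648, 8.885116577148438), 123.54605865478516) [ 0.5523 -0.4148  0.006 ]
```

View pics/c2.png

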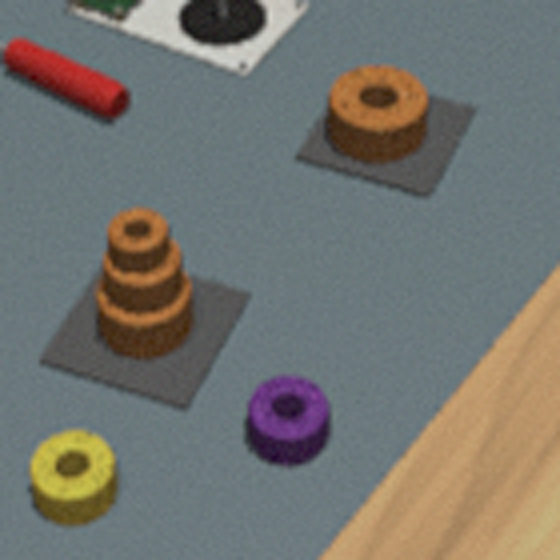

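Both views agree to within 2 mm. The pile is the 54, 44 and 34 rings, with tops at 36, 62 and 82 mm, at about (0.474, 0.131). The single ring is the 64, at (0.457, -0.083). By pad size the seats are C=64, A=54, B=44 and D=34. I'll turn the jaws to lie along world y and move off.

Request:
send_rows(
  steps=[
    [[-0.024,-0.0405,0],0.085],
    [[-0.048,-0.081,0],0.17],
    [[-0.072,-0.1215,0],0.255],
    [[-0.096,-0.162,0],0.339],
    [[-0.12,-0.2025,0],0.339],
    [[-0.144,-0.243,0],0.339],
    [[-0.168,-0.2835,0],0.339],
    [[-0.192,-0.324,0],0.339],
  ],
  hand=1,
  force=40,
)

```text
clock: 1.15
position: [0.4502, -0.2994, 0.2312]
ee_rot: [-0.707, 0.707, 0.0, -0.0]
ft_force: [0.6, -0.4, 0.3]
grip_width: 0.997
```

Request:
send_rows(
  steps=[
    [[-0.058,-0.003,0.008],0],
    [[-0.116,-0.006,0.016],0],
    [[-0.174,-0.01,0.024],0],
    [[-0.232,-0.013,0.032],0],
    [[-0.29,-0.016,0.04],0],
    [[-0.348,-0.02,0.05],0],
    [[-0.405,-0.023,0.06],0],
    [[-0.43,-0.024,0.07],0],
  ],
)

```text
clock: 2.15
position: [0.473, 0.1328, 0.1611]
ee_rot: [0.708, -0.706, -0.0, -0.0]
ft_force: [0.4, -0.9, 0.4]
grip_width: 0.996
```

```bash
python3 - <<'E'
from h import *
o=manip.get_obs();print(o['position'],o['clock'])
im,d=manip.camera("wrist");cv2.imwrite("pics/w1.png",im[:,:,::-1]);np.savez("w1.npz",im=im,d=d)
E
```

```text
[0.47301214 0.13281313 0.16109244] 2.15
```

View pics/w1.png

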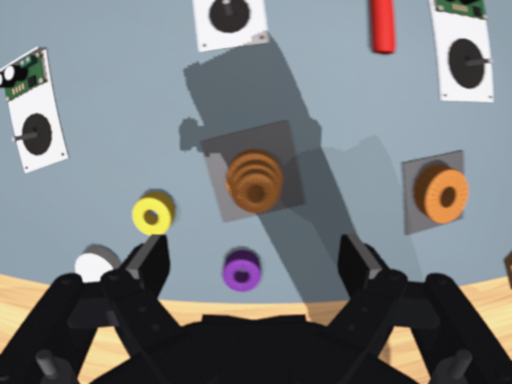

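The wrist view shows the pile's small ring at about (257,192), midway between the fingers. Next I'll compute its position.

```bash
cat >> h.py <<'E'
from scipy.spatial.transform import Rotation as Rn
def wray(u,v,o):
    i=manip.camera_info("wrist");K=i["intrinsics"];T=np.array(i["T_tool_cam"])
    x,y=u-K[0][2],v-K[1][2];r=np.hypot(x,y);t=r/K[0][0];s=np.sin(t)/max(r,1e-9)
    d=T[:3,:3]@np.array([x*s,-y*s,-np.cos(t)]);R=Rn.from_quat(o['ee_rot']).as_matrix()
    return R@T[:3,3]+o['position'],R@d
def won(u,v,z,o):
    p,d=wray(u,v,o);return p+d*(z-p[2])/d[2]
E
python3 - <<'E'
from h import *
o=manip.get_obs();z=np.load("w1.npz");im=z['im']
cv2.imwrite("pics/w1c.png",cv2.resize(im[135:225,200:310],None,fx=6,fy=6,interpolation=cv2.INTER_CUBIC)[:,:,::-1])
g=cv2.cvtColor(im,cv2.COLOR_RGB2HSV)
print(won(257,192,.082,o))
# hole centre of 34: darkest blob; lone 64 and seat pads
for n,(u,v,zz) in dict(l64=(442,194,.036),seat44=(229,12,.006),seat64=(467,63,.006),seat54=(36,134,.006)).items(): print(n,won(u,v,zz,o).round(4))
E
```

```text
[0.47542088 0.1323274  0.082     ]
l64 [ 0.4602 -0.0697  0.036 ]
seat44 [0.6387 0.1604 0.006 ]
seat64 [ 0.6122 -0.1162  0.006 ]
seat54 [0.5241 0.4004 0.006 ]
```

View pics/w1c.png

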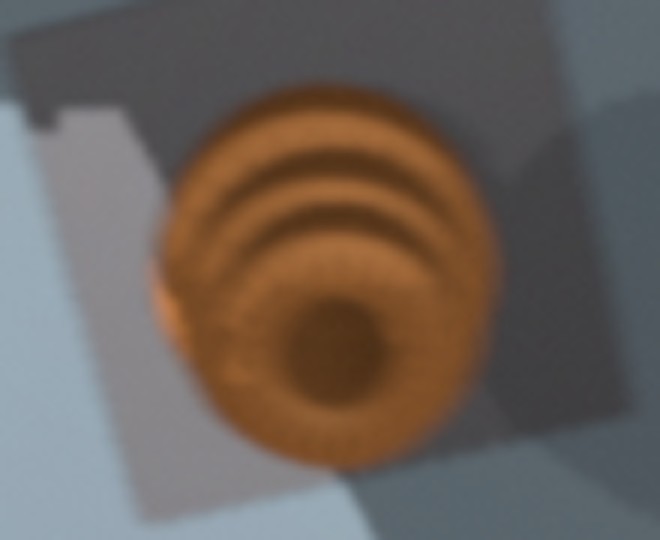

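Request:
send_rows(
  steps=[
    [[0,0,0.02],0],
    [[0,0,0.045],0],
    [[0,0,0.07],0],
    [[0,0,0.085],0],
    [[0,0,0.093],0],
    [[0,0,0.095],0],
    [[0,0,0.095],0],
    [[0,0,0.095],0],
  ],
)

```text
clock: 3.2
position: [0.474, 0.1294, 0.0669]
ee_rot: [-0.707, 0.707, -0.0, 0.0]
ft_force: [-0.2, -0.5, 0.3]
grip_width: 1.001
```

Request:
send_rows(
  steps=[
    [[-0.002,0,0.001],0],
    [[-0.002,0,0.001],0],
    [[-0.002,0,0.001],0],
    [[-0.002,0,0.001],0],
    [[-0.002,0,0.001],0],
    [[-0.002,0,0.001],0],
    [[-0.002,0,0.001],0],
    [[-0.002,0,0.001],0],
  ],
  hand=0,
  force=40,
)

```text
clock: 4.2
position: [0.4738, 0.1313, 0.0656]
ee_rot: [-0.707, 0.707, -0.0, 0.0]
ft_force: [-1.5, -0.6, 5.7]
grip_width: 0.386
```

```bash
python3 - <<'E'
from h import *
o=manip.get_obs();print(o['position'],o['clock'],o['ft_force'],o['grip_width'])
im,d=manip.camera("wrist");cv2.imwrite("pics/w2.png",im[:,:,::-1])
E
```

```text
[0.47381191 0.13131824 0.06563994] 4.2 [-1.49611004 -0.59883457  5.72642862] 0.386471737799798
```

View pics/w2.png

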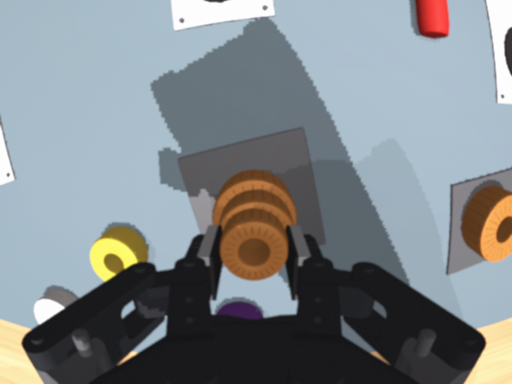

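The grip is holding at about 33 mm opening on the 34 ring. Lifting straight up.

Request:
send_rows(
  steps=[
    [[0,0,-0.003],0],
    [[0,0,-0.01],0],
    [[0,0,-0.025],0],
    [[0,0,-0.05],0],
    [[0,0,-0.075],0],
    [[0.01,0,-0.09],0],
    [[0.04,0,-0.09],0],
    [[0.09,-0.001,-0.09],0],
  ],
)

```text
clock: 5.25
position: [0.4745, 0.0409, 0.1559]
ee_rot: [0.708, -0.706, 0.0, -0.0]
ft_force: [0.4, -0.4, -1.4]
grip_width: 0.385
```

Request:
send_rows(
  steps=[
    [[0.055,-0.001,0],0],
    [[0.11,-0.002,0],0],
    [[0.165,-0.004,0],0],
    [[0.22,-0.006,0],0],
    [[0.275,-0.008,0],0],
    [[0.33,-0.009,0],0],
    [[0.385,-0.01,0],0],
    [[0.425,-0.01,0],0],
  ],
)

```text
clock: 6.25
position: [0.483, -0.3871, 0.1554]
ee_rot: [-0.706, 0.708, 0.0, -0.0]
ft_force: [-0.3, 0.5, -1.6]
grip_width: 0.382
```

```bash
python3 - <<'E'
from h import *
o=manip.get_obs();print(o['position'],o['clock'],o['ft_force'],o['grip_width'])
im,d=manip.camera("wrist");cv2.imwrite("pics/w3.png",im[:,:,::-1])
im,d=manip.camera("top");cv2.imwrite("pics/t3.png",im[:,:,::-1])
E
```

```text
[ 0.48296689 -0.38705784  0.15537591] 6.25 [-0.31509771  0.50027299 -1.61568092] 0.3817545858674895
```

View pics/w3.png

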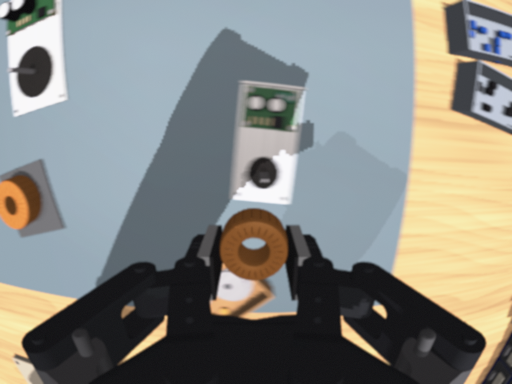

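View pics/t3.png

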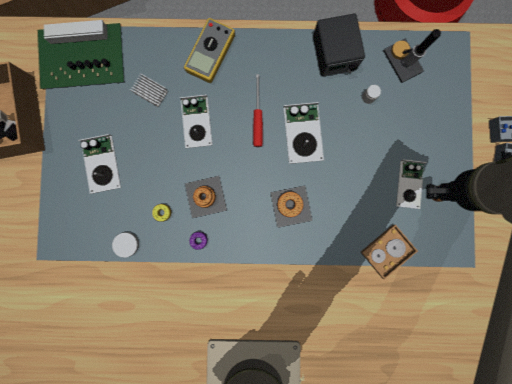

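```bash
python3 - <<'E'
from h import *
o=manip.get_obs();print(o['position'])
im=cv2.imread("pics/w3.png");g=im.max(2)
w=np.zeros_like(g);w[150:195,240:290]=1
m=((g<60)&(w>0)).astype(np.uint8);k,l,s,c=cv2.connectedComponentsWithStats(m);j=1+np.argmax(s[1:,4]);cs,_=cv2.findContours((l==j).astype(np.uint8),cv2.RETR_EXTERNAL,cv2.CHAIN_APPROX_NONE)
P=np.array([won(*q[0],.006,o)[:2] for q in cs[0]]);print(s[j],c[j],"pad",won(*c[j],.006,o).round(4),circ(P))
print("ring hole",won(254,243,o['position'][2]+.0164,o))
cv2.imwrite("pics/w3c.png",cv2.resize(im[140:290,210:310],None,fx=4,fy=4,interpolation=cv2.INTER_CUBIC))
E
```

```text
[ 0.48166103 -0.38956978  0.15489129]
[250 158  25  29 447] [262.14317673 170.95973154] pad [ 0.4857 -0.3983  0.006 ] (array([ 0.48420519, -0.39861866]), np.float64(0.013034486631402263))
ring hole [ 0.48757313 -0.38978216  0.17129129]
```

View pics/w3c.png

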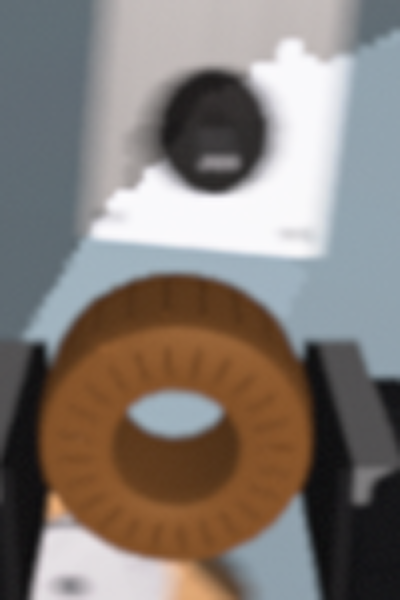

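```bash
cat > pad.py <<'E'
from h import *
def pad(win,name,holes=()):
    o=manip.get_obs();im,d=manip.camera("wrist");im=im[:,:,::-1].copy();cv2.imwrite(f"pics/{name}.png",im)
    a,b,c2,d2=win;g=im.max(2);w=np.zeros_like(g);w[b:d2,a:c2]=1
    m=((g<65)&(w>0)).astype(np.uint8);k,l,s,c=cv2.connectedComponentsWithStats(m);j=1+np.argmax(s[1:,4]);cs,_=cv2.findContours((l==j).astype(np.uint8),cv2.RETR_EXTERNAL,cv2.CHAIN_APPROX_NONE)
    P=np.array([won(*q[0],.006,o)[:2] for q in cs[0]]);print(o['position'],o['clock'],"box",s[j],c[j].round(1),"pad",won(*c[j],.006,o).round(4),circ(P),cv2.minEnclosingCircle(P.astype(np.float32)))
    return o,im
E
python3 - <<'E'
from pad import *
o,im=pad((235,150,295,198),"w4")
for v in (249,252): print("hole",won(254,v,o['position'][2]+.0164,o))
cv2.imwrite("pics/w4c.png",cv2.resize(im[140:290,210:310],None,fx=4,fy=4,interpolation=cv2.INTER_CUBIC))
E
```

```text
[ 0.48166103 -0.38956978  0.15489129] 6.35 box [242 156  29  30 641] [255.8 170.4] pad [ 0.4864 -0.3919  0.006 ] (array([ 0.48578515, -0.39201157]), np.float64(0.014624135286155167)) ((0.4859471619129181, -0.3918350040912628), 0.015527928248047829)
hole [ 0.48435905 -0.38975798  0.17129129]
hole [ 0.48272654 -0.38974673  0.17129129]
```

View pics/w4c.png

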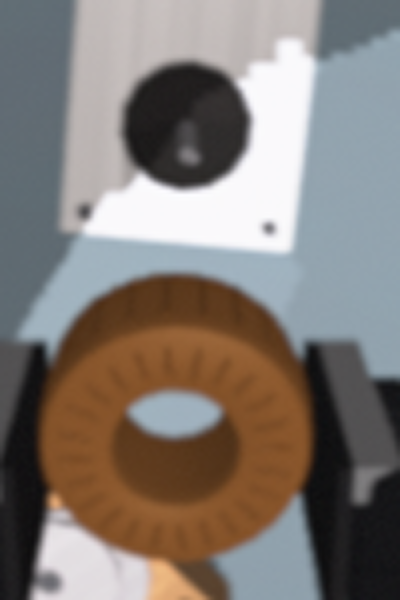

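Request:
send_rows(
  steps=[
    [[0.002,-0.003,0.02],0],
    [[0.002,-0.003,0.05],0],
    [[0.002,-0.003,0.08],0],
    [[0.002,-0.003,0.1],0],
    [[0.002,-0.003,0.105],0],
    [[0.002,-0.003,0.105],0],
    [[0.002,-0.003,0.105],0],
    [[0.002,-0.003,0.105],0],
  ],
)

```text
clock: 7.4
position: [0.4879, -0.3861, 0.0513]
ee_rot: [-0.707, 0.707, -0.001, 0.0]
ft_force: [0.2, 1.0, -0.9]
grip_width: 0.383
```

```bash
python3 - <<'E'
from pad import *
o,im=pad((225,120,295,230),"w5")
cv2.imwrite("pics/w5c.png",cv2.resize(im[120:290,200:310],None,fx=3.5,fy=3.5,interpolation=cv2.INTER_CUBIC))
E
```

```text
[ 0.48794831 -0.38610061  0.05126427] 7.4 box [242 191  46  34 761] [267.7 203.8] pad [ 0.4926 -0.3955  0.006 ] (array([ 0.4890808 , -0.39444207]), np.float64(0.012258260731636016)) ((0.48608797788619995, -0.3931983709335327), 0.01573718711733818)
```

View pics/w5c.png

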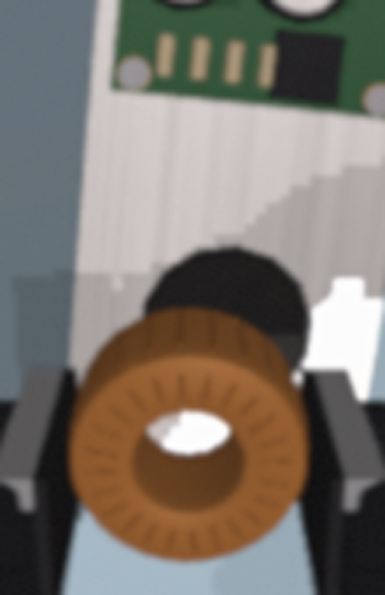

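Request:
send_rows(
  steps=[
    [[0,0,0],0],
    [[0,0,0],0],
    [[0,0,0],0],
    [[0,0,0],0],
    [[0,0,0],0],
    [[0,0,0],0],
    [[0,0,0],0],
    [[0,0,0],0],
  ],
)

```text
clock: 8.45
position: [0.4875, -0.3857, 0.0503]
ee_rot: [-0.707, 0.707, -0.0, -0.0]
ft_force: [-0.2, 0.5, -0.9]
grip_width: 0.383
```

```bash
python3 - <<'E'
from pad import *
o,im=pad((225,120,295,230),"w6")
cv2.imwrite("pics/w6c.png",cv2.resize(im[120:290,200:310],None,fx=3.5,fy=3.5,interpolation=cv2.INTER_CUBIC))
print(manip.get_obs()['position'])
E
```

```text
[ 0.48751685 -0.38572212  0.05033669] 8.45 box [242 191  46  34 787] [268.3 203.8] pad [ 0.4924 -0.3955  0.006 ] (array([ 0.48891787, -0.39434839]), np.float64(0.012364634504794846)) ((0.4862009584903717, -0.3930404782295227), 0.015922661870718002)
[ 0.48753828 -0.3857403   0.0503726 ]
```

View pics/w6c.png

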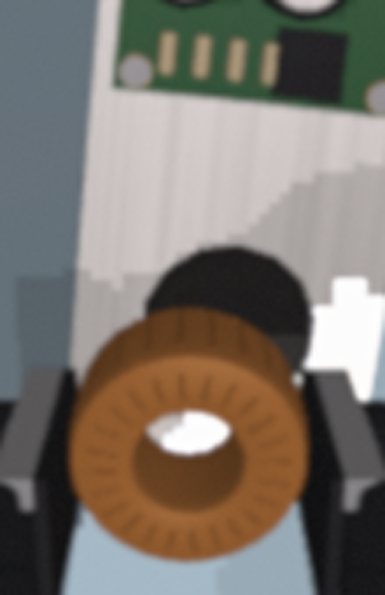

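Request:
send_rows(
  steps=[
    [[0.0065,0.0025,0],0],
    [[0.0065,0.0025,0],0],
    [[0.0065,0.0025,0],0],
    [[0.0065,0.0025,0.01],0],
    [[0.0065,0.0025,0.02],0],
    [[0.0065,0.0025,0.03],0],
    [[0.0065,0.0025,0.036],0],
    [[0.0065,0.0025,0.038],0],
  ],
)

```text
clock: 9.5
position: [0.4848, -0.3921, 0.0117]
ee_rot: [-0.707, 0.707, 0.0, -0.0]
ft_force: [-0.2, 0.2, -0.1]
grip_width: 0.386
```

```bash
python3 - <<'E'
from pad import *
o=manip.get_obs();print(o['position'],o['ft_force'])
im,d=manip.camera("wrist");cv2.imwrite("pics/w7c.png",cv2.resize(im[120:290,200:310],None,fx=3.5,fy=3.5,interpolation=cv2.INTER_CUBIC)[:,:,::-1])
E
```

```text
[ 0.48483842 -0.39205043  0.0117403 ] [-0.19089434  0.17721351 -0.14808599]
```

View pics/w7c.png

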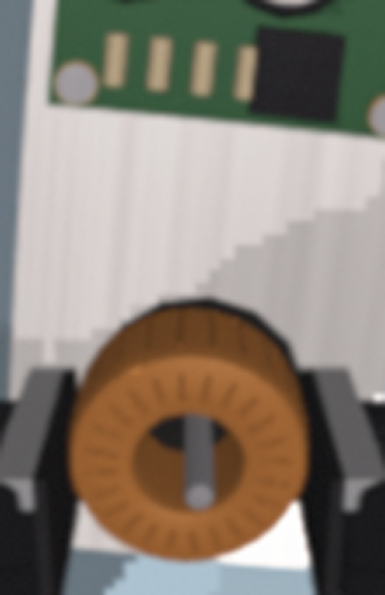

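The bolt shows through the hole. I'll lower the last 1.5 mm and release.

Request:
send_rows(
  steps=[
    [[0,0,0.0005],0],
    [[0,0,0.001],0],
    [[0,0,0.0015],0],
    [[0,0,0.0015],0],
    [[0,0,0.0015],0],
    [[0,0,0.0015],0],
    [[0,0,0.0015],0],
    [[0,0,0.0015],0],
  ],
)

```text
clock: 10.55
position: [0.485, -0.3922, 0.0108]
ee_rot: [-0.707, 0.707, -0.0, -0.0]
ft_force: [-0.4, 0.7, -1.4]
grip_width: 0.384
```

Request:
send_rows(
  steps=[
    [[0,0,0],0],
    [[0,0,0],0],
    [[0,0,0],0],
    [[0,0,0],0],
    [[0,0,-0.02],0],
    [[0,0,-0.05],0],
    [[0,0,-0.09],0],
    [[0,0,-0.12],0],
  ],
  hand=1,
)

```text
clock: 11.55
position: [0.4856, -0.3925, 0.1343]
ee_rot: [-0.707, 0.707, -0.001, 0.0]
ft_force: [0.0, 0.3, -0.3]
grip_width: 1.003
```

```bash
python3 - <<'E'
from pad import *
o=manip.get_obs();print(o['position'],o['ft_force'])
im,d=manip.camera("wrist");cv2.imwrite("pics/w8.png",im[:,:,::-1])
E
```

```text
[ 0.48558921 -0.39254247  0.13433331] [ 0.02300704  0.27133906 -0.26870336]
```

View pics/w8.png

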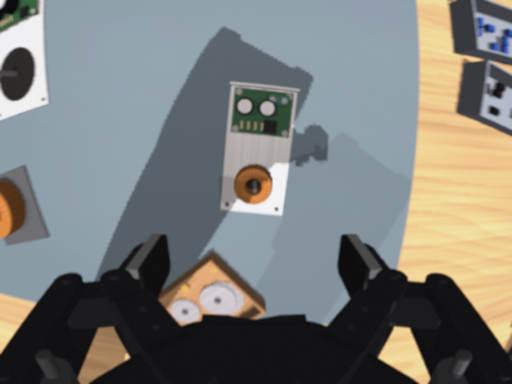

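The 34 ring sits on its pad with the bolt in its hole at (253,185). Next is the 64 ring.

Request:
send_rows(
  steps=[
    [[-0.05,0.004,0],0],
    [[-0.105,0.009,0],0],
    [[-0.16,0.014,0],0],
    [[-0.215,0.019,0],0],
    [[-0.265,0.024,0],0],
    [[-0.3,0.028,0.01],0],
    [[-0.3095,0.0285,0.02],0],
    [[-0.3095,0.0285,0.03],0],
  ],
)

```text
clock: 12.6
position: [0.4569, -0.083, 0.101]
ee_rot: [0.707, -0.707, 0.001, -0.0]
ft_force: [-1.6, -0.4, -0.3]
grip_width: 1.004
```

Request:
send_rows(
  steps=[
    [[0,0,0],0],
    [[0,0,0],0],
    [[0,0,0],0],
    [[0,0,0],0],
    [[0,0,0],0],
    [[0,0,0],0],
    [[0,0,0],0],
    [[0,0,0],0],
  ],
)

```text
clock: 13.6
position: [0.4566, -0.0827, 0.1008]
ee_rot: [-0.707, 0.707, -0.0, -0.0]
ft_force: [0.2, 0.1, 0.8]
grip_width: 1.002
```

```bash
cat > ring.py <<'E'
from h import *
def ring(name,win,z,rmax):
    o=manip.get_obs();im,d=manip.camera("wrist");hsv=cv2.cvtColor(im,cv2.COLOR_RGB2HSV);cv2.imwrite(f"pics/{name}.png",im[:,:,::-1])
    a,b,c,e=win
    print(o['position'],o['clock'],o['ft_force'].round(1))
    return o,im,hsv
E
python3 - <<'E'
from ring import *
o,im,hsv=ring("w9",(0,0,0,0),.036,.03)
E
```

```text
[ 0.45656212 -0.08271622  0.10081513] 13.6 [0.2 0.1 0.8]
```

View pics/w9.png

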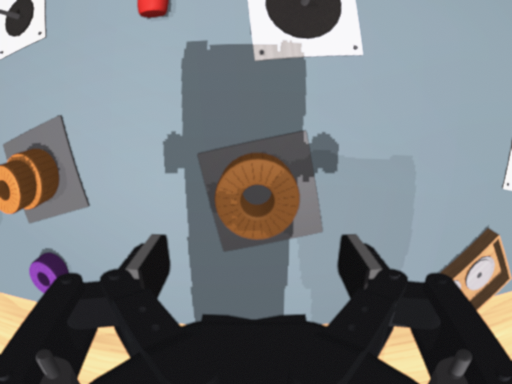

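```bash
python3 - <<'E'
from h import *
o=manip.get_obs()
print(won(257.5,198,.036,o),won(253,198,.036,o), won(306,6,.006,o))
E
```

```text
[ 0.45907969 -0.08551308  0.036     ] [ 0.45908096 -0.08221177  0.036     ] [ 0.61041955 -0.12488389  0.006     ]
```

Request:
send_rows(
  steps=[
    [[0.0015,-0.001,0.02],0],
    [[0.0015,-0.001,0.045],0],
    [[0.0015,-0.001,0.07],0],
    [[0.0015,-0.001,0.085],0],
    [[0.0015,-0.001,0.092],0],
    [[0.0015,-0.001,0.0945],0],
    [[0.0015,-0.001,0.0945],0],
    [[0.0015,-0.001,0.0945],0],
  ],
)

```text
clock: 14.65
position: [0.458, -0.0843, 0.0069]
ee_rot: [-0.707, 0.707, -0.0, 0.0]
ft_force: [-0.4, 0.4, 0.3]
grip_width: 0.999
```

Request:
send_rows(
  steps=[
    [[0,0,0],0],
    [[0,0,0],0],
    [[0,0,0],0],
    [[0,0,0],0],
    [[0,0,0],0],
    [[0,0,0],0],
    [[0,0,0],0],
    [[0,0,0],0],
  ],
  hand=0,
  force=60,
)

```text
clock: 15.65
position: [0.4579, -0.0845, 0.0072]
ee_rot: [-0.707, 0.707, -0.0, -0.0]
ft_force: [-5.1, -0.2, 14.5]
grip_width: 0.732
```

Request:
send_rows(
  steps=[
    [[0,0,-0.003],0],
    [[0,0,-0.01],0],
    [[0,0,-0.025],0],
    [[0,0,-0.045],0],
    [[0,0,-0.07],0],
    [[0,0,-0.085],0],
    [[0,0,-0.085],0],
    [[0,0,-0.085],0],
  ],
)

```text
clock: 16.65
position: [0.457, -0.0842, 0.0906]
ee_rot: [-0.707, 0.707, 0.0, -0.0]
ft_force: [-0.3, 0.6, -4.3]
grip_width: 0.731
```

```bash
python3 - <<'E'
from ring import *
o,im,hsv=ring("w10",(0,0,0,0),.036,.03)
E
```

```text
[ 0.45702249 -0.08422775  0.09063008] 16.65 [-0.3  0.6 -4.3]
```

View pics/w10.png

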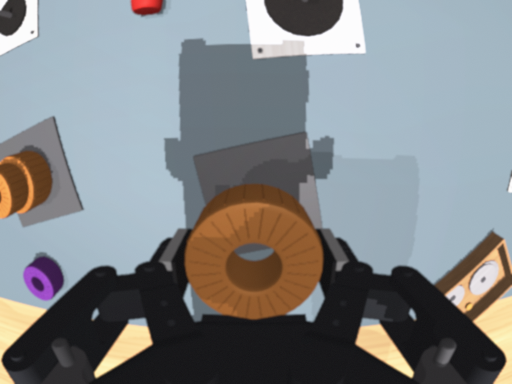

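Request:
send_rows(
  steps=[
    [[0.008,-0.03,0],0],
    [[0.016,-0.065,0],0],
    [[0.024,-0.1,0],0],
    [[0.032,-0.13,0],0],
    [[0.0375,-0.15,0],0],
    [[0.0375,-0.1555,0],0],
    [[0.0375,-0.1555,0],0],
    [[0.0375,-0.1555,0],0],
  ],
)

```text
clock: 17.7
position: [0.6123, -0.1215, 0.0911]
ee_rot: [0.707, -0.707, -0.0, 0.0]
ft_force: [0.4, -0.1, -4.9]
grip_width: 0.729
```

Request:
send_rows(
  steps=[
    [[0,0,0],0],
    [[0,0,0],0],
    [[0,0,0],0],
    [[0,0,0],0],
    [[0,0,0.005],0],
    [[0,0,0.01],0],
    [[0,0,0.01],0],
    [[0,0,0.01],0],
  ],
)

```text
clock: 18.7
position: [0.6131, -0.1218, 0.0813]
ee_rot: [-0.707, 0.707, -0.0, -0.0]
ft_force: [0.2, 0.1, -3.3]
grip_width: 0.728
```

```bash
python3 - <<'E'
from ring import *
o,im,hsv=ring("w11",(0,0,0,0),.036,.03)
E
```

```text
[ 0.61307248 -0.12177492  0.08129484] 18.7 [ 0.2  0.1 -3.3]
```

View pics/w11.png

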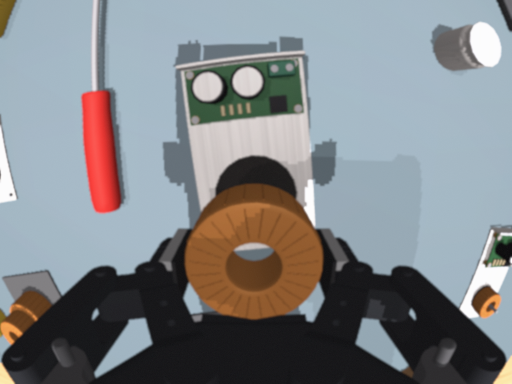

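Request:
send_rows(
  steps=[
    [[0,0,0.015],0],
    [[0,0,0.03],0],
    [[0,0,0.04],0],
    [[0,0,0.05],0],
    [[0,0,0.06],0],
    [[0,0,0.067],0],
    [[0,0,0.07],0],
    [[0,0,0.0715],0],
  ],
)

```text
clock: 19.75
position: [0.6132, -0.1218, 0.0099]
ee_rot: [-0.707, 0.707, -0.0, 0.0]
ft_force: [0.4, -0.9, -3.6]
grip_width: 0.729
```

```bash
python3 - <<'E'
from ring import *
o,im,hsv=ring("w12",(0,0,0,0),.036,.03)
E
```

```text
[ 0.61322576 -0.12178234  0.0098729 ] 19.75 [ 0.4 -0.9 -3.6]
```

View pics/w12.png

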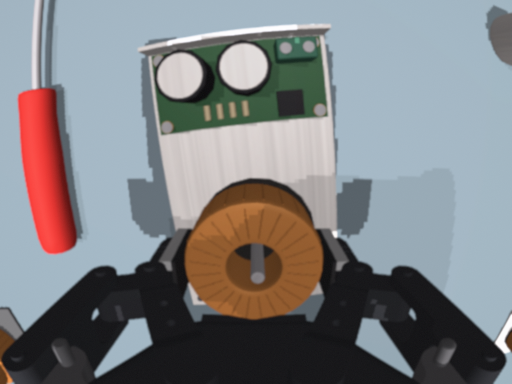

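The bolt at (257,275) is through the hole. I'll lower slightly, release and retreat upward.

Request:
send_rows(
  steps=[
    [[0,0,0.0005],0],
    [[0,0,0.001],0],
    [[0,0,0.001],0],
    [[0,0,0.001],0],
    [[0,0,0.001],0],
    [[0,0,0.001],0],
    [[0,0,0.001],0],
    [[0,0,0.001],0],
  ],
)

```text
clock: 20.8
position: [0.6133, -0.1218, 0.0094]
ee_rot: [-0.707, 0.707, -0.0, 0.0]
ft_force: [-4.2, 0.2, 5.3]
grip_width: 0.731
```

Request:
send_rows(
  steps=[
    [[0,0,0],0],
    [[0,0,0],0],
    [[0,0,0],0],
    [[0,0,0],0],
    [[0,0,-0.01],0],
    [[0,0,-0.04],0],
    [[0,0,-0.08],0],
    [[0,0,-0.12],0],
  ],
  hand=1,
)

```text
clock: 21.8
position: [0.6131, -0.1217, 0.1308]
ee_rot: [-0.707, 0.707, -0.0, 0.0]
ft_force: [0.9, -0.4, -0.2]
grip_width: 0.998
```

```bash
python3 - <<'E'
from ring import *
o,im,hsv=ring("w13",(0,0,0,0),.036,.03)
E
```

```text
[ 0.6130515  -0.12171081  0.13081092] 21.8 [ 0.9 -0.4 -0.2]
```

View pics/w13.png

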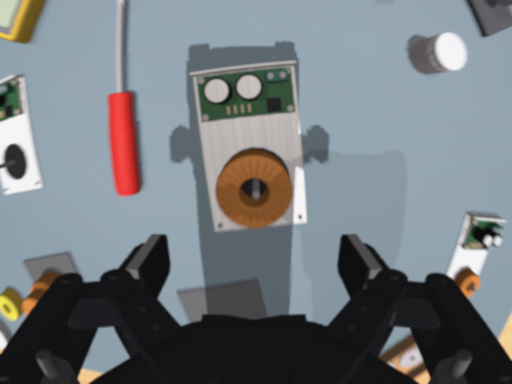

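The 64 ring is seated. Back to the pile for the 44 ring.

Request:
send_rows(
  steps=[
    [[-0.04,0.022,0],0],
    [[-0.085,0.047,0],0],
    [[-0.13,0.072,0],0],
    [[-0.175,0.097,0],0],
    [[-0.22,0.122,0],0],
    [[-0.245,0.136,0],0],
    [[-0.2535,0.1405,0],0],
    [[-0.2535,0.1405,0],0],
  ],
)

```text
clock: 22.85
position: [0.473, 0.1315, 0.1291]
ee_rot: [0.707, -0.707, 0.0, -0.0]
ft_force: [-0.1, -0.5, -0.8]
grip_width: 1.0
```

Request:
send_rows(
  steps=[
    [[0,0,0],0],
    [[0,0,0],0],
    [[0,0,0],0],
    [[0,0,0],0],
    [[0,0,0],0],
    [[0,0,0],0],
    [[0,0,0],0],
    [[0,0,0],0],
  ],
)

```text
clock: 23.85
position: [0.4726, 0.1318, 0.1288]
ee_rot: [-0.707, 0.707, -0.0, -0.0]
ft_force: [-0.5, 0.1, 0.6]
grip_width: 1.003
```

```bash
python3 - <<'E'
from ring import *
o,im,hsv=ring("w14",(0,0,0,0),.036,.03)
cv2.imwrite("pics/w14c.png",cv2.resize(im[120:240,180:330],None,fx=4,fy=4,interpolation=cv2.INTER_CUBIC)[:,:,::-1])
im,d=manip.camera("top");hsv=cv2.cvtColor(im,cv2.COLOR_RGB2HSV);C=cloud("top",d)
E
```

```text
[0.47260718 0.13176629 0.12880994] 23.85 [-0.5  0.1  0.6]
```

View pics/w14c.png

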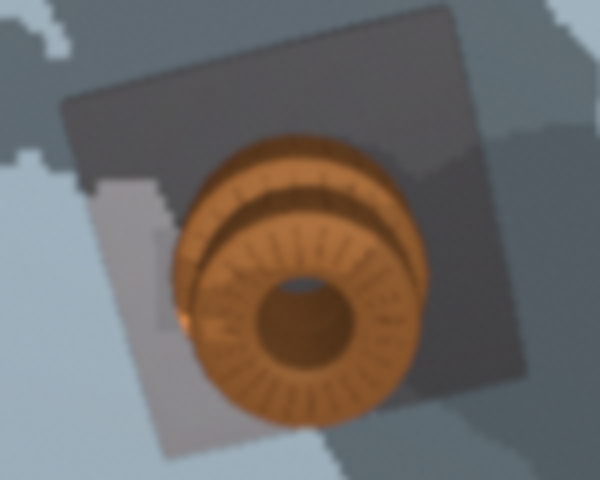

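```bash
python3 - <<'E'
from h import *
o=manip.get_obs();print(won(256.5,200.5,.062,o), won(255,187,.036,o))
E
```

```text
[0.47248692 0.12972336 0.062     ] [0.47569184 0.13074348 0.036     ]
```

Request:
send_rows(
  steps=[
    [[0.001,0,0.02],0],
    [[0.001,0,0.045],0],
    [[0.001,0,0.065],0],
    [[0.001,0,0.08],0],
    [[0.001,0,0.086],0],
    [[0.001,0,0.089],0],
    [[0.001,0,0.089],0],
    [[0.001,0,0.089],0],
  ],
)

```text
clock: 24.95
position: [0.4729, 0.1309, 0.0403]
ee_rot: [-0.707, 0.707, -0.0, 0.0]
ft_force: [-0.3, 0.8, -0.5]
grip_width: 1.001
```

Request:
send_rows(
  steps=[
    [[0,0,0],0],
    [[0,0,0],0],
    [[0,0,0],0],
    [[0,0,0],0],
    [[0,0,0],0],
    [[0,0,0],0],
    [[0,0,0],0],
    [[0,0,0],0],
  ],
  hand=0,
  force=45,
)

```text
clock: 25.95
position: [0.4728, 0.1308, 0.0402]
ee_rot: [-0.707, 0.707, -0.0, 0.0]
ft_force: [-2.4, -0.7, 5.4]
grip_width: 0.495
```

Request:
send_rows(
  steps=[
    [[0,0,-0.003],0],
    [[0,0,-0.01],0],
    [[0,0,-0.025],0],
    [[0,0,-0.045],0],
    [[0,0,-0.05],0],
    [[0,0,-0.05],0],
    [[0,0,-0.05],0],
    [[0,0,-0.05],0],
  ],
)

```text
clock: 26.95
position: [0.4722, 0.1307, 0.0893]
ee_rot: [-0.707, 0.707, 0.0, -0.0]
ft_force: [-0.3, 0.0, -2.0]
grip_width: 0.498
```

```bash
python3 - <<'E'
from ring import *
o,im,hsv=ring("w15",(0,0,0,0),.036,.03)
E
```

```text
[0.47224908 0.1306879  0.08926057] 26.95 [-0.3  0.  -2. ]
```

View pics/w15.png

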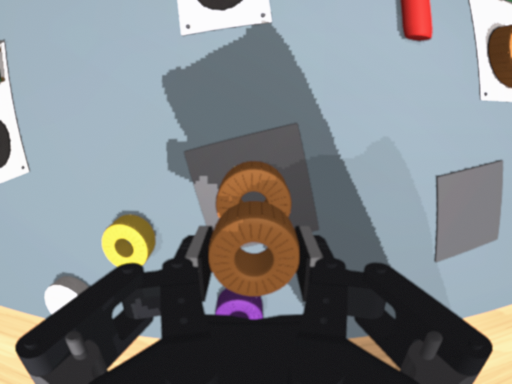

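Request:
send_rows(
  steps=[
    [[-0.005,-0.03,0],0],
    [[-0.01,-0.065,0],0],
    [[-0.016,-0.1,0],0],
    [[-0.022,-0.135,0],0],
    [[-0.0265,-0.16,0],0],
    [[-0.0265,-0.167,0],0],
    [[-0.0265,-0.167,0],0],
    [[-0.0265,-0.167,0],0],
  ],
)

```text
clock: 28.0
position: [0.6388, 0.1571, 0.0898]
ee_rot: [0.707, -0.707, -0.0, 0.0]
ft_force: [0.2, -0.5, -1.2]
grip_width: 0.498
```

Request:
send_rows(
  steps=[
    [[0,0,0],0],
    [[0,0,0],0],
    [[0,0,0],0],
    [[0,0,0],0],
    [[0,0,0.005],0],
    [[0,0,0.01],0],
    [[0,0,0.01],0],
    [[0,0,0.01],0],
  ],
)

```text
clock: 29.0
position: [0.6396, 0.1573, 0.0798]
ee_rot: [-0.707, 0.707, 0.0, -0.0]
ft_force: [-0.1, -0.4, -1.1]
grip_width: 0.495
```

```bash
python3 - <<'E'
from pad import *
o,im=pad((215,140,300,215),"w16")
E
```

```text
[0.63962001 0.15728211 0.07978555] 29.0 box [ 228  171   54   37 1412] [254.8 188.7] pad [0.6467 0.1565 0.006 ] (array([0.64413493, 0.15651277]), np.float64(0.016932366466816052)) ((0.6400279998779297, 0.15654534101486206), 0.0209830142557621)
```

View pics/w16.png

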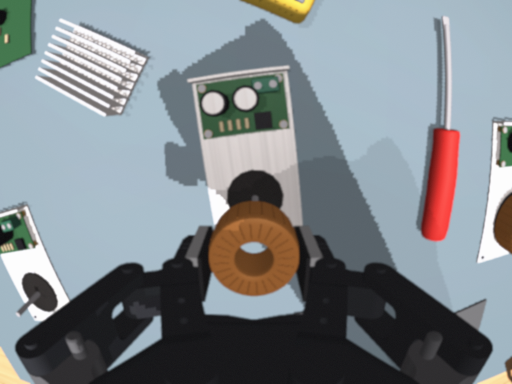

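The ring lines up with the pad at (255,189). Descending.

Request:
send_rows(
  steps=[
    [[0,0,0.015],0],
    [[0,0,0.03],0],
    [[0,0,0.04],0],
    [[0,0,0.05],0],
    [[0,0,0.058],0],
    [[0,0,0.065],0],
    [[0,0,0.068],0],
    [[0,0,0.0685],0],
  ],
)

```text
clock: 30.05
position: [0.6396, 0.1573, 0.0113]
ee_rot: [-0.707, 0.707, -0.0, 0.0]
ft_force: [0.6, 0.2, -2.5]
grip_width: 0.491
```

```bash
python3 - <<'E'
from ring import *
o,im,hsv=ring("w17",(0,0,0,0),.036,.03)
E
```

```text
[0.6396386  0.15725393 0.01128918] 30.05 [ 0.6  0.2 -2.5]
```

View pics/w17.png

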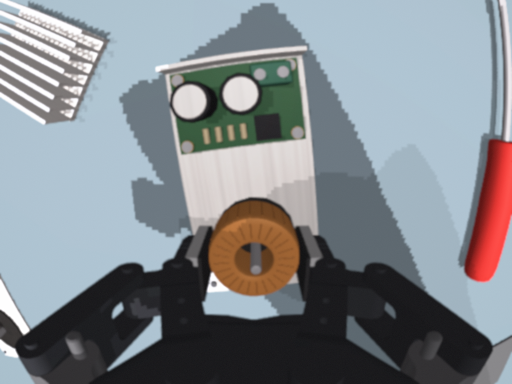

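The bolt is through the hole. Lower 1 mm, release and retreat.

Request:
send_rows(
  steps=[
    [[0,0,0.0005],0],
    [[0,0,0.001],0],
    [[0,0,0.001],0],
    [[0,0,0.001],0],
    [[0,0,0.001],0],
    [[0,0,0.001],0],
    [[0,0,0.001],0],
    [[0,0,0.001],0],
  ],
)

```text
clock: 31.1
position: [0.6397, 0.1572, 0.0104]
ee_rot: [-0.707, 0.707, -0.0, 0.0]
ft_force: [1.0, -0.2, -0.1]
grip_width: 0.494
```

Request:
send_rows(
  steps=[
    [[0,0,0],0],
    [[0,0,0],0],
    [[0,0,0],0],
    [[0,0,0],0],
    [[0,0,-0.01],0],
    [[0,0,-0.04],0],
    [[0,0,-0.07],0],
    [[0,0,-0.09],0],
  ],
  hand=1,
)

```text
clock: 32.1
position: [0.6402, 0.1575, 0.1026]
ee_rot: [-0.707, 0.707, -0.001, 0.001]
ft_force: [0.5, 0.4, 0.0]
grip_width: 0.998
```

```bash
python3 - <<'E'
from ring import *
o,im,hsv=ring("w18",(0,0,0,0),.036,.03)
E
```

```text
[0.64017761 0.15751535 0.10256753] 32.1 [0.5 0.4 0. ]
```

View pics/w18.png

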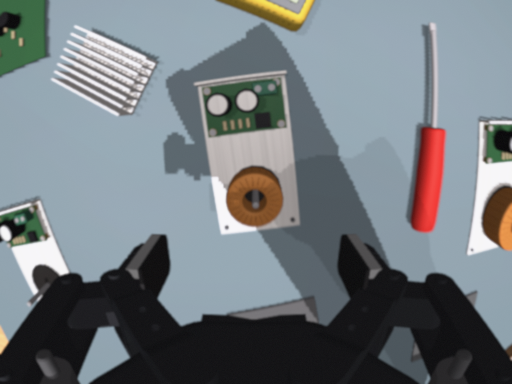

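The 44 ring is seated. Last is the 54.

Request:
send_rows(
  steps=[
    [[0.005,0.03,0],0],
    [[0.01,0.065,0],0],
    [[0.016,0.1,0],0],
    [[0.022,0.135,0],0],
    [[0.0263,0.16,0],0],
    [[0.0263,0.166,0],0],
    [[0.0263,0.166,0],0],
    [[0.0263,0.166,0],0],
  ],
)

```text
clock: 33.15
position: [0.4744, 0.1312, 0.1003]
ee_rot: [-0.707, 0.707, 0.0, 0.0]
ft_force: [-0.5, 0.1, 0.5]
grip_width: 1.001
```

Request:
send_rows(
  steps=[
    [[0,0,0],0],
    [[0,0,0],0],
    [[0,0,0],0],
    [[0,0,0],0],
    [[0,0,0],0],
    [[0,0,0],0],
    [[0,0,0],0],
    [[0,0,0],0],
  ],
)

```text
clock: 34.15
position: [0.4736, 0.131, 0.1003]
ee_rot: [-0.707, 0.707, -0.0, -0.0]
ft_force: [-0.3, 0.0, 0.2]
grip_width: 1.001
```

```bash
python3 - <<'E'
from ring import *
o,im,hsv=ring("w19",(0,0,0,0),.036,.03)
cv2.imwrite("pics/w19c.png",cv2.resize(im[120:240,180:330],None,fx=4,fy=4,interpolation=cv2.INTER_CUBIC)[:,:,::-1])
E
```

```text
[0.47359562 0.13096054 0.10029631] 34.15 [-0.3  0.   0.2]
```

View pics/w19c.png

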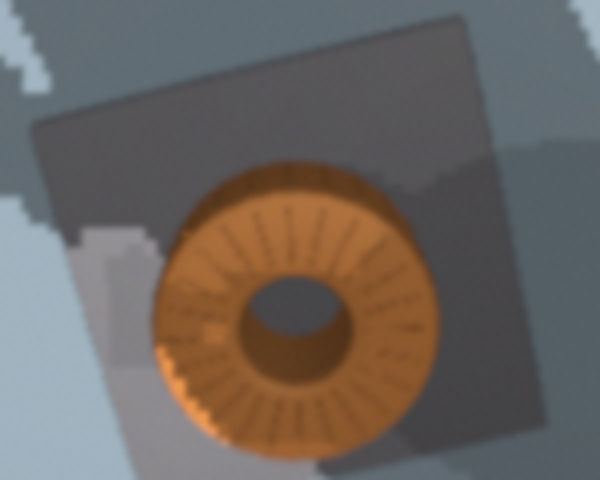

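Request:
send_rows(
  steps=[
    [[0,0,0.02],0],
    [[0,0,0.045],0],
    [[0,0,0.07],0],
    [[0,0,0.085],0],
    [[0,0,0.092],0],
    [[0,0,0.094],0],
    [[0,0,0.094],0],
    [[0,0,0.094],0],
  ],
)

```text
clock: 35.2
position: [0.474, 0.131, 0.0069]
ee_rot: [-0.707, 0.707, -0.0, 0.0]
ft_force: [0.2, -0.1, 0.3]
grip_width: 1.003
```

Request:
send_rows(
  steps=[
    [[0,0,0],0],
    [[0,0,0],0],
    [[0,0,0],0],
    [[0,0,0],0],
    [[0,0,0],0],
    [[0,0,0],0],
    [[0,0,0],0],
    [[0,0,0],0],
  ],
  hand=0,
  force=55,
)

```text
clock: 36.2
position: [0.4739, 0.131, 0.0069]
ee_rot: [-0.707, 0.707, -0.0, 0.0]
ft_force: [-3.3, -0.9, 8.5]
grip_width: 0.613
```

Request:
send_rows(
  steps=[
    [[0,0,-0.003],0],
    [[0,0,-0.01],0],
    [[0,0,-0.025],0],
    [[0,0,-0.045],0],
    [[0,0,-0.07],0],
    [[0,0,-0.085],0],
    [[0,0,-0.085],0],
    [[0,0,-0.085],0],
  ],
)

```text
clock: 37.2
position: [0.4732, 0.1307, 0.0906]
ee_rot: [-0.707, 0.707, 0.0, -0.0]
ft_force: [-0.1, 0.2, -3.3]
grip_width: 0.617
```

```bash
python3 - <<'E'
from ring import *
o,im,hsv=ring("w20",(0,0,0,0),.036,.03)
E
```

```text
[0.47317203 0.1307447  0.090649  ] 37.2 [-0.1  0.2 -3.3]
```

View pics/w20.png

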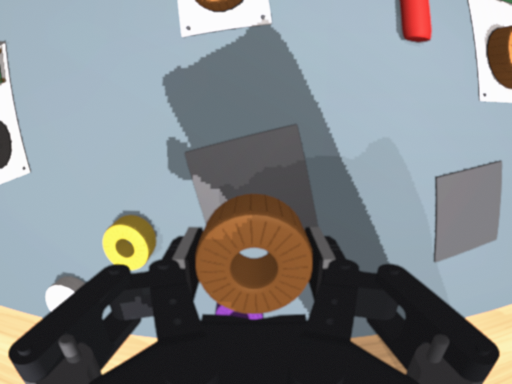

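Request:
send_rows(
  steps=[
    [[-0.045,-0.009,0],0],
    [[-0.095,-0.018,0],0],
    [[-0.145,-0.028,0],0],
    [[-0.195,-0.038,0],0],
    [[-0.24,-0.046,0],0],
    [[-0.265,-0.051,0],0],
    [[-0.2688,-0.0513,0],0],
    [[-0.2688,-0.0513,0],0],
  ],
)

```text
clock: 38.25
position: [0.5246, 0.399, 0.0902]
ee_rot: [-0.707, 0.707, -0.0, -0.001]
ft_force: [-0.4, -0.4, -2.4]
grip_width: 0.607
```

Request:
send_rows(
  steps=[
    [[0,0,0],0],
    [[0,0,0],0],
    [[0,0,0],0],
    [[0,0,0],0],
    [[0,0,0.005],0],
    [[0,0,0.01],0],
    [[0,0,0.01],0],
    [[0,0,0.01],0],
  ],
)

```text
clock: 39.25
position: [0.5249, 0.3998, 0.0813]
ee_rot: [-0.707, 0.707, -0.0, -0.0]
ft_force: [-0.1, -0.9, -2.1]
grip_width: 0.612
```

```bash
python3 - <<'E'
from pad import *
o,im=pad((210,130,305,215),"w21")
E
```

```text
[0.52494354 0.39979733 0.08125782] 39.25 box [ 222  164   67   40 1734] [254.9 182.5] pad [0.5365 0.3989 0.006 ] (array([0.53167093, 0.39890401]), np.float64(0.020077668783824436)) ((0.5264861583709717, 0.3989980220794678), 0.025800921022892)
```

View pics/w21.png

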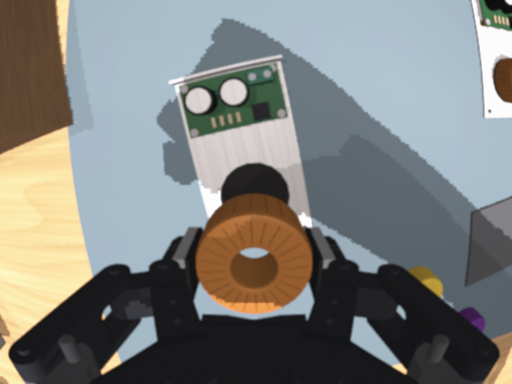

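The ring is aligned with the pad at (255,183). Descending onto the seat.

Request:
send_rows(
  steps=[
    [[0,-0.001,0.015],0],
    [[0,-0.001,0.03],0],
    [[0,-0.001,0.04],0],
    [[0,-0.001,0.05],0],
    [[0,-0.001,0.06],0],
    [[0,-0.001,0.067],0],
    [[0,-0.001,0.07],0],
    [[0,-0.001,0.0715],0],
  ],
)

```text
clock: 40.3
position: [0.526, 0.3999, 0.0098]
ee_rot: [-0.707, 0.707, -0.0, 0.0]
ft_force: [0.6, -0.6, -3.0]
grip_width: 0.611
```

```bash
python3 - <<'E'
from ring import *
o,im,hsv=ring("w22",(0,0,0,0),.036,.03)
E
```

```text
[0.52604295 0.39986976 0.00983001] 40.3 [ 0.6 -0.6 -3. ]
```

View pics/w22.png

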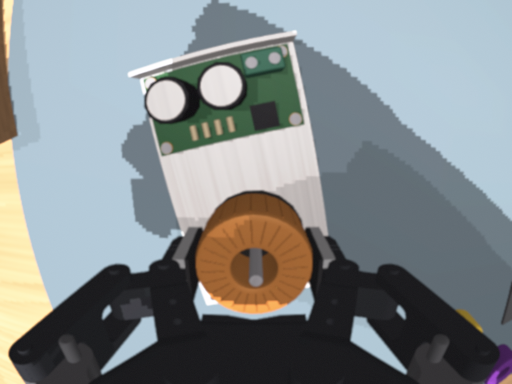

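Request:
send_rows(
  steps=[
    [[0,0,0.0005],0],
    [[0,0,0.001],0],
    [[0,0,0.001],0],
    [[0,0,0.001],0],
    [[0,0,0.001],0],
    [[0,0,0.001],0],
    [[0,0,0.001],0],
    [[0,0,0.001],0],
  ],
)

```text
clock: 41.35
position: [0.5261, 0.3999, 0.0091]
ee_rot: [-0.707, 0.707, -0.0, 0.0]
ft_force: [-1.1, -1.3, 4.9]
grip_width: 0.612
```

Request:
send_rows(
  steps=[
    [[0,0,0],0],
    [[0,0,0],0],
    [[0,0,0],0],
    [[0,0,0],0],
    [[0,0,-0.01],0],
    [[0,0,-0.04],0],
    [[0,0,-0.08],0],
    [[0,0,-0.12],0],
  ],
  hand=1,
)

```text
clock: 42.35
position: [0.5259, 0.3998, 0.1308]
ee_rot: [-0.707, 0.707, -0.0, 0.0]
ft_force: [-0.2, 0.9, -0.5]
grip_width: 1.003
```

Request:
send_rows(
  steps=[
    [[0.03,0,-0.03],0],
    [[0.07,0.0,-0.06],0],
    [[0.12,0.0,-0.09],0],
    [[0.17,0.02,-0.09],0],
    [[0.22,0.04,-0.09],0],
    [[0.27,0.06,-0.09],0],
    [[0.3,0.07,-0.09],0],
    [[0.3,0.07,-0.09],0],
  ],
)

```text
clock: 43.35
position: [0.4557, 0.0975, 0.2197]
ee_rot: [-0.706, 0.708, -0.001, 0.0]
ft_force: [0.5, 1.2, 0.5]
grip_width: 0.997
```

```bash
python3 - <<'E'
from h import *
o=manip.get_obs();print(o['position'],o['clock'],o['ft_force'])
im,d=manip.camera("top");cv2.imwrite("pics/t9.png",im[:,:,::-1]);ims,ds=manip.camera("side");cv2.imwrite("pics/s9.png",ims[:,:,::-1])
for cam,im,d in (("top",im,d),("side",ims,ds)):
    C=cloud(cam,d);hsv=cv2.cvtColor(im,cv2.COLOR_RGB2HSV);ok=(d>0)&(hsv[...,1]>80)&(hsv[...,0]<25)&(hsv[...,0]>5)
    for n,c,h in (("54",(.525,.399),.038),("44",(.6395,.1573),.032),("64",(.6138,-.1218),.038),("34",(.4858,-.392),.026)):
        m=ok&(abs(C[...,2]-h)<.006)&(np.hypot(C[...,0]-c[0],C[...,1]-c[1])<.05);p=C[m]
        if len(p)<20: print(cam,n,len(p));continue
        cc,r=cv2.minEnclosingCircle(p[:,:2].astype(np.float32))
        A=np.c_[p[:,:2]-p[:,:2].mean(0),np.ones(len(p))];f=np.linalg.lstsq(A,p[:,2],rcond=None)[0]
        print(cam,n,len(p),"top z",np.median(p[:,2]).round(4),"exp",h,np.round(np.array(cc)-c,4),round(r,4),"tilt",f[:2].round(3))
E
```

```text
[0.45571568 0.09753259 0.21967987] 43.35 [0.5357788  1.22643645 0.46769377]
top 54 37 top z 0.0393 exp 0.038 [0.0028 0.0182] 0.0192 tilt [-0.042 -0.188]
top 44 201 top z 0.0324 exp 0.032 [-0.0006  0.0011] 0.0219 tilt [0.014 0.011]
top 64 437 top z 0.0386 exp 0.038 [-0.0015  0.0016] 0.0321 tilt [ 0.01  -0.002]
top 34 119 top z 0.0263 exp 0.026 [0.     0.0025] 0.0173 tilt [ 0.003 -0.007]
side 54 510 top z 0.0388 exp 0.038 [-0.001   0.0001] 0.0274 tilt [ 0.021 -0.015]
side 44 186 top z 0.0327 exp 0.032 [-0.0021 -0.0003] 0.0223 tilt [ 0.034 -0.037]
side 64 246 top z 0.0393 exp 0.038 [-0.0023  0.0002] 0.0329 tilt [ 0.015 -0.033]
side 34 59 top z 0.0267 exp 0.026 [-0.0001  0.0032] 0.0171 tilt [ 0.    -0.049]
```

View pics/t9.png

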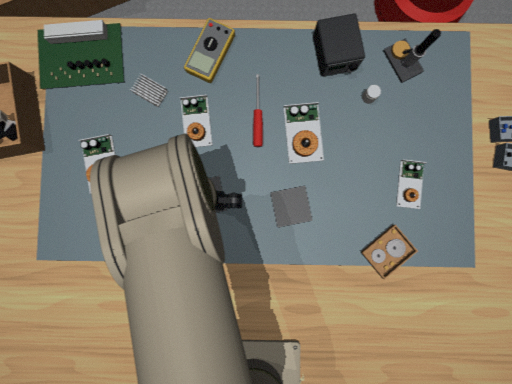

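View pics/s9.png

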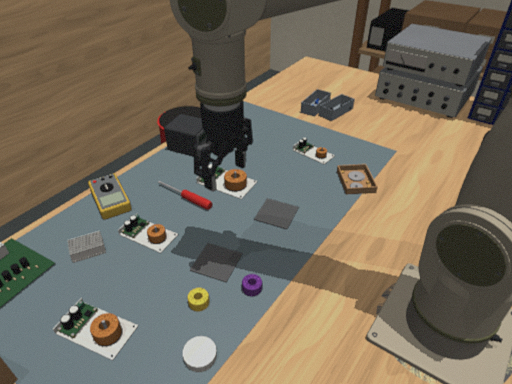

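All four rings lie flat on their own pads, and the gripper is free at z = 0.22. The arm hides the 54 ring from the top camera, but the side view shows it clearly. I'll let the arm settle, then hand in.

Request:
send_rows(
  steps=[
    [[0,0,0],0],
    [[0,0,0],0],
    [[0,0,0],0],
    [[0,0,0],0],
    [[0,0,0],0],
    [[0,0,0],0],
    [[0,0,0],0],
    [[0,0,0],0],
  ],
)

```text
clock: 44.45
position: [0.4559, 0.0998, 0.2188]
ee_rot: [-0.707, 0.707, -0.0, -0.0]
ft_force: [-0.2, -0.4, 0.0]
grip_width: 0.997
```

```bash
python3 -c "
from workcell import manip
print(manip.hand_in())"
```

```text
the job is handed in; nothing more can be done
None
```

I put all four transformers on the bases with matching pads, in the order 34, 64, 44, 54, and handed the job in at about 44.5 s. Before each release I saw the bolt through the hole in the wrist camera. None of them tipped, and the gripper finished open and clear at 0.22 m.

- **Position:** in the last side and top pictures every ring was within about 3 mm of its bolt axis. The tops were within 1.3 mm of the expected height.
- **Level:** the top view, where it was usable, gave tilts of at most 0.02 rad. The noisier side-camera fits read up to about 0.05 rad, still under the 0.07 limit.
- **Check that disagreed:** the top-view fit for the 54 mm ring was off because the arm hid most of the ring. For that one I relied on the side view, which showed it within 1 mm of the bolt axis and tilted about 0.03 rad.

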